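Draw an air sample through a detector tube and hold the piston at its ring

TASK

Take an air sample with the hand-drawn sampler: first turn the black pointer knob of the flow valve until its white pointer stands at the red mark on the scale, let it go, and only then pull the stirrup handle straight out against the piston's spring until the red ring on the rod stands at the mouth of the brass guide, not drawing past it. Keep hold of the handle there so that the spring cannot take the piston back: the program finishes while still holding it, with the knob still at the red mark and the timer, flask and vial left standing undisturbed.

Things in the scene. Friction and masses are not known exactly. Their poses are not given: they have to be found in the camera images.
- sampler: Fixed bench air sampler: grey base plate 104 x 278 mm, lying aluminium barrel (53 mm across, axis 58, top 85 mm above the bench); at its -y end a valve block (84 x 78 mm, top 66 mm high) with a thin glass tube sticking out 79 mm behind. Origin: on the bench, under the barrel's axis. +y is the direction in which the rod is pulled out, z up; the knob's axis is vertical at x = 0, y = -100 mm.
- valve_dial (a joint): Knob angle in rad, growing clockwise seen from above, 0 to 6.0 (stops). At value q the white pointer points at the angle -1.047 - q from the sampler's +x axis, counted counter-clockwise from above. The red mark is at 2.094, in the sampler's -x direction; the knob starts 0.5 to 1.5 rad short of it. It stays where it is left; turning takes about 0.05 N m.
- dial_grip (a point): Point on the knob's axis, 95 mm above the bench, in its finger grip: an upright black bar 12 mm thick, 40 mm long, from 74 to 102 mm above the bench, on a flat round skirt 47 mm across. The point's x axis points along the bar to its white pointer end, z up.
- red_mark (a point): The red mark (10 x 5 mm) on the white scale disc round the knob (disc 77 mm across, 68 mm above the bench, black ticks every 15 degrees), 33 mm from the knob's axis.
- draw_rod (a joint): How far the piston rod is drawn out, in m: 0 home, stop at 0.085. An inner spring pulls it home: about 4.2 N at 0, 7.7 N at 0.050. At 0.050 the middle of the 8 mm wide red ring is at the mouth of the brass guide; the ring is hidden inside before 0.046. Thin black rings come out every 10 mm.
- pull_handle (a point): Stirrup handle on the end of the 14 mm steel rod. The point is the middle of its cross bar, 58 mm above the bench. The bar is level, along x (across the pull): black rubber grip 15 mm thick, 52 mm long. The opening between bar and yoke (on the barrel's side, -y) is 62 mm wide; the yoke's face is 49 mm from the bar's axis. +y is the pull direction. Free space below it and beyond.
- mouth (a point): Mouth of the brass guide bush (26 mm across) from which the rod comes out, on the rod's axis, 58 mm above the bench.
- timer: Loose sand timer with green ends, 35 mm across, 98 mm high, standing upright near the sampler; origin under its base. Leave alone.
- round_flask: Loose small round clear flask, 55 mm across, 71 mm high, standing upright near the sampler; origin under its base. Leave alone.
- vial: Loose clear vial with white cap, 20 mm across, 77 mm high, standing upright near the sampler; origin under its base. Leave alone.

How it is judged (in metres and radians):
On the way, in this order (a step that is already met when the one before it is completed fails the run):
1. the valve pointer stands at the red mark (within 0.12 rad) and the knob is let go, with the rod still home (value of joint valve_dial between 1.974 and 2.214 rad and value of joint draw_rod below 0.01 m and distance between the grasp point and dial_grip above 0.05 m), for 0.2 s.
2. the rod is drawn out to its red ring (0.044 to 0.056 m) in the fingers (value of joint draw_rod between 0.044 and 0.056 m and contact force between the fingers and draw_rod above 3 N), for 0.3 s.
At the end, for the whole second after the job is handed in: The rod is held still by the fingers with its red ring at the mouth of the guide (drawn 44 to 56 mm), the valve pointer is within 0.12 rad of the red mark, and timer, flask and vial still stand (all of step 2 and velocity of joint draw_rod between -0.01 and 0.01 m/s and value of joint valve_dial between 1.974 and 2.214 rad and angle between each of timer, round_flask, vial's own z axis and vertical below 0.2 rad); the arm keeps its last pose, push and grip.
It fails at once if the rod is drawn well past its red ring (over 62 mm) (value of joint draw_rod above 0.062 m).
It fails at once if the rod is drawn (over 15 mm) while the valve is not at its red mark (value of joint draw_rod above 0.015 m and (value of joint valve_dial below 1.954 rad or value of joint valve_dial above 2.234 rad)).
It fails at once if the timer is shifted by over 20 mm or tipped (distance of timer from where it was at the start of the episode above 0.02 m or angle between timer's own z axis and vertical above 0.4 rad).
It fails at once if the flask is shifted by over 20 mm or tipped (distance of round_flask from where it was at the start of the episode above 0.02 m or angle between round_flask's own z axis and vertical above 0.4 rad).
It fails at once if the vial is shifted by over 20 mm or tipped (distance of vial from where it was at the start of the episode above 0.02 m or angle between vial's own z axis and vertical above 0.4 rad).
It also fails if it takes over 48 s, if anything falls off the work surface, if the arm or the gripper's body presses on something with over 40 N, if the wrist force passes 120 N, or if a joint passes its speed limit or range.

ROBOT

A 6-joint arm with a two-finger parallel gripper is mounted at the origin on a cart in front of the work surface, level with it; the furniture and walls round the work are solid. World frame = base frame: x ahead of the robot, y to its left, z up, the work surface at z = 0. Lengths are in m, angles in degrees, forces in N, time in s.
With the tool pointing down it reaches from about 0.25 to 0.725 m from the base axis. Payload 9.7 kg.
Tool frame: the origin (TCP) lies between the finger pads; the fingertips stand 22 mm ahead of it and the grasp point (between the pads) lies 3 mm ahead of it; z points along the fingers, y is the line along which they close (so a half turn about z gives the same grasp; the last joint's range is limited). The gripper opens to 85 mm and grips with 20 to 120 N. Pads are 22 mm wide; open, the fingers measure 114 mm over their backs; the gripper's body (76 mm by 85 mm) begins 54 mm behind the grasp point. The pads swing forward as they close: fully open they stand 13 mm farther back than shut.
Start: joints at [-65.432, 4.979, 10.078, 95.1, 0, 90], TCP at [0.229, -0.5, 0.253] pointing down, gripper open.
Joint ranges: [-179.16, 179.16], [-48.56, 103.87], [-65.8, 70.77], [-126.05, 130.52], [-82.76, 87.17], [-180, 180]. Speed limits (degrees/s): [127.2, 127.2, 147.25, 180, 180, 180].

INTERFACE

Orientations are given as [roll, pitch, yaw] about the fixed x, y, z axes, in that order (R = Rz(yaw) Ry(pitch) Rx(roll)).
In Python, from workcell import bot, viewer, finder gives the robot as it stands.
- The arm moves only by the tool move_arm, never from a script. Its arguments are lists of equal length, an entry for each row: "offset": the shift along the tool's x, y, z in cm, a list of three; "twist": the turn, a rotation vector about the tool's x, y, z in rad, a list of three; "grip": the opening, from 0 (shut) to 1 (fully open). In form: {"offset": [[x, y, z], ...], "twist": [[ax, ay, az], ...], "grip": [grip, ...]}. A call has 1 to 5 rows; each row shifts and turns the commanded pose from where the row before left it, along the tool's axes as they then stand; what a row does not reach is not made up. A row lasts 1/10 s, in which the tool goes at most 50 mm and 8.59 degrees, less where a joint would pass 70% of its speed; a pose out of reach is approached as far as the arm can. A call is refused whole if a number of a shift passes 5 or a number of a turn 0.15, either way. A call with a gripper value outside its range is refused whole. The fingers move at their own pace and stop on an object; "force" is the grip in N (left out, the last holds). Time passes only in rows, so rows that do not move let the fingers close. It gives the time, the measured TCP pose, the force, the opening and the grip force at its end, in the units of the state.
- bot.get_obs(): the state, without advancing time (a new reading comes with each control period).
- viewer.camera(name): name is "side" or "top" or "wrist"; returns a dict with "color" (420x560x3 uint8, red, green, blue), "depth" (420x560 float32, m along the optical axis (not along the pixel's ray), 0 where there is no reading), "vfov" (degrees; the focal length in pixels is half the picture's height over the tangent of half this angle, whatever the lens; pixels are square), "cx", "cy" (the principal point, pixels), "k1" (the pictures are not rectified: a ray, as slopes to the right and down, at radius r is drawn at 1 + k1 r^2 times it, then the intrinsics apply), "position" and "attitude" of the camera in the world; the wrist camera has in their place "tool_from_camera" (4x4, takes a point from camera to tool coordinates, whose origin is the TCP and whose axes are the flange's). Camera axes: x right, y down, z forward; pixel columns grow to the right and rows downward; lengths in m; the calibration is good to about 2 mm. A picture is of the moment at which its call begins: read the wrist's pose just before it.
- bot.job_done(): hands the job in; it is judged then, once.
Trained networks look in a picture, given as the dict that the camera call returned (one of the last four; its "shot" number tells which), for a name from the list of things; names that differ only in an ending like _2 or _b are one class to them, and where a whole thing is asked for, a point or a joint stands for the part that bears it (a point fixed in the world has none). Each returns a list of dicts, best first, with "p" (0 to 1); they miss things now and then, are a little off and sometimes report something else, mostly with a low value. They report only what shows in the picture. A call takes as long as a camera call.
- finder.boxes_of(picture, thing): "position" ([column, row] in pixels, amid what is visible of it).
- finder.pinpoint(picture, thing): "position" ([column, row] in pixels: a listed point, or the origin of a listed thing).
The state is a dict: "time": time; "q": joint angles; "qd": joint speeds; "joint_efforts": joint torques, N m; "ee_pos": TCP position; "tcp_rot": TCP orientation; "wrist_force": force on the tool from outside, world axes, zero at the start; "torque": the same for the moment, N m; "opening": finger opening in m; "grasp_force": force on a finger pad.
Only numpy, scipy, OpenCV 4.12 (cv2) and the standard library are available. Lean on these libraries where they do the work, as an engineer would, in place of code of your own. Each camera call takes 0.05 s, during which the arm holds its last target. There are 200 camera calls.

## Working session

There is one attempt and no reset: what is moved stays moved. The work goes in short steps, Python scripts to look and compute and a tool call to move; the robot and the scene stay as the last step left them, time stands still between calls to the robot, and variables do not carry over. Pictures are saved under pics/ and viewed, at most 10 in all, crops included, and the job is handed in when it is done.

Besides the shell and the picture viewer there is one more tool, called after "Request:" by a JSON object that holds its "fn" and its "kwargs". move_arm: Moves the arm, as the interface text tells. Its arguments: {"type":"object","properties":{"offset":{"type":"array","items":{"type":"array","items":{"type":"number"}}},"twist":{"type":"array","items":{"type":"array","items":{"type":"number"}}},"grip":{"type":"array","items":{"type":"number"}},"force":{"type":"number"}},"required":["offset","twist","grip"]}

```bash
mkdir -p pics
cat > h.py <<'E'
import numpy as np, cv2
from workcell import bot, viewer, finder
from scipy.spatial.transform import Rotation as R
def campose(p):
    if "tool_from_camera" in p:
        s=p["obs"]; T=np.eye(4); T[:3,:3]=R.from_euler('xyz',s["tcp_rot"],degrees=True).as_matrix(); T[:3,3]=s["ee_pos"]
        return T@np.array(p["tool_from_camera"])
    T=np.eye(4); a=np.array(p["attitude"],float); T[:3,3]=p["position"]
    T[:3,:3]=a if a.shape==(3,3) else R.from_euler('xyz',a,degrees=True).as_matrix()
    return T
def K(p):
    f=p["color"].shape[0]/2/np.tan(np.radians(p["vfov"])/2); return f
def ray(p,uv):
    f=K(p); d=np.array([(uv[0]-p["cx"])/f,(uv[1]-p["cy"])/f]); s=d.copy()
    for _ in range(20): s=d/(1+p["k1"]*(s@s))
    T=campose(p); return T[:3,3],T[:3,:3]@np.array([s[0],s[1],1])
def at_z(p,uv,z):
    o,d=ray(p,uv); return o+d*(z-o[2])/d[2]
def proj(p,X):
    T=campose(p); c=T[:3,:3].T@(np.array(X)-T[:3,3]); s=c[:2]/c[2]; s=s*(1+p["k1"]*(s@s)); return s*K(p)+[p["cx"],p["cy"]]
def shot(n):
    o=bot.get_obs(); p=viewer.camera(n); p["obs"]=o; return p
def save(p,f): cv2.imwrite("pics/"+f,p["color"][:,:,::-1])
E
python3 - <<'E'
from h import *
np.set_printoptions(precision=4,suppress=True)
print(bot.get_obs())
Z=dict(sampler=0,dial_grip=.095,red_mark=.068,pull_handle=.058,mouth=.058,timer=0,round_flask=0,vial=0)
for n in ("top","side"):
    p=shot(n); save(p,n+"0.png"); print(n,p["position"],p["attitude"],p["vfov"],p["k1"])
    for t,z in Z.items():
        for r in finder.pinpoint(p,t)[:2]: print(t,round(r["p"],2),np.array(r["position"]),at_z(p,r["position"],z))
E
```

```text
{'time': 0.0, 'q': array([-65.4327,   5.0137,  10.0321,  95.1006,  -0.0006,  89.9999]), 'qd': array([-0.0023,  0.0722, -0.0321,  0.1027,  0.042 ,  0.0265]), 'joint_efforts': array([ -0.0016, -52.038 ,  46.4808,   0.0159,  -0.0001,   0.    ]), 'ee_pos': array([ 0.2286, -0.5   ,  0.2525]), 'tcp_rot': array([-179.9179,    0.0006,   24.5674]), 'wrist_force': array([-0.2062,  0.1167, -0.7107]), 'torque': array([-0.0161, -0.0164, -0.0161]), 'grasp_force': 0.0, 'opening': 0.08567696381779948}
top [0.4434 0.0508 0.9299] [-174.845    -0.1862  -90.2476] 50.87835212415765 0.009424179661638186
sampler 0.9 [309.8 238.6] [ 0.4917 -0.0046  0.    ]
dial_grip 0.88 [367.4 233.2] [ 0.4965 -0.1082  0.095 ]
red_mark 0.8 [361.1 253.1] [ 0.4595 -0.1002  0.068 ]
pull_handle 0.82 [220.9 242.1] [0.4825 0.1744 0.058 ]
mouth 0.59 [253.4 237.2] [0.4919 0.1103 0.058 ]
timer 0.58 [296.6 292.5] [0.3794 0.024  0.    ]
round_flask 0.93 [286.9 187.9] [0.5999 0.0432 0.    ]
round_flask 0.29 [362.7 252.8] [ 0.4613 -0.1155  0.    ]
vial 0.7 [326.8 192.7] [ 0.5892 -0.0417  0.    ]
side [ 0.3558 -0.7138  0.56  ] [-122.1076    0.5309  -14.3029] 48.81705197334291 0.003569449414765479
sampler 0.68 [266.7 250.8] [0.4872 0.0013 0.    ]
dial_grip 0.69 [278.4 245.7] [ 0.4866 -0.1116  0.095 ]
red_mark 0.59 [262.6 259.2] [ 0.4598 -0.1064  0.068 ]
pull_handle 0.78 [249.9 184.4] [0.4872 0.1703 0.058 ]
mouth 0.57 [256.  201.5] [0.4867 0.0959 0.058 ]
timer 0.65 [210. 252.] [0.3786 0.0264 0.    ]
timer 0.53 [257.  198.9] [0.5062 0.2002 0.    ]
round_flask 0.9 [320.6 233.8] [0.6071 0.0285 0.    ]
round_flask 0.61 [280.1 242.4] [0.5191 0.0213 0.    ]
vial 0.87 [322.1 254.1] [ 0.5894 -0.0369  0.    ]
```

View pics/top0.png

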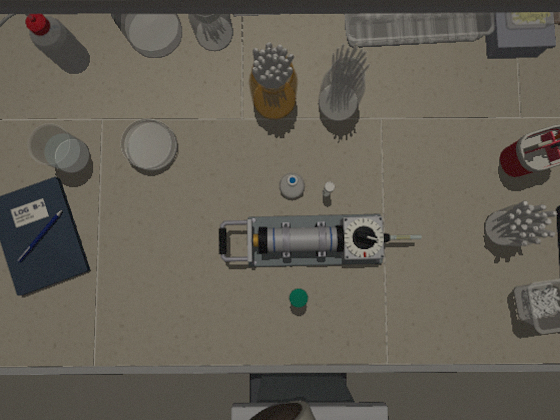

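View pics/side0.png

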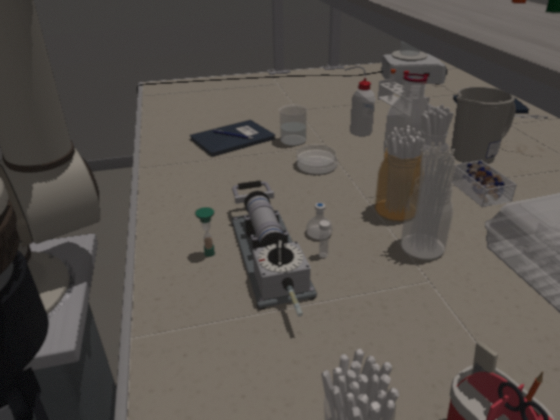

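Request:
{"fn": "move_arm", "kwargs": {"offset": [[3.9,-2.5,0],[3.9,-2.5,0],[3.9,-2.5,0],[3.9,-2.5,0],[3.9,-2.5,0]], "twist": [[0,0,0],[0,0,0],[0,0,0],[0,0,0],[0,0,0]], "grip": [1,1,1,1,1]}}

```text
time: 1.4
ee_pos: [0.3546, -0.3038, 0.2535]
tcp_rot: [180.0, -0.0, 24.5]
wrist_force: [0.6, -0.4, 1.0]
opening: 0.0856
grasp_force: 0.0
```

Request:
{"fn": "move_arm", "kwargs": {"offset": [[3.9,-2.5,0],[3.9,-2.5,0],[3.9,-2.5,0],[3.9,-2.5,0],[0,0,0]], "twist": [[0,0,0],[0,0,0],[0,0,0],[0,0,0],[0,0,-0.14]], "grip": [1,1,1,1,1]}}

```text
time: 1.9
ee_pos: [0.4564, -0.1456, 0.253]
tcp_rot: [-180.0, -0.0, 32.7]
wrist_force: [-0.2, -0.7, 0.1]
opening: 0.0852
grasp_force: 0.0
```

Request:
{"fn": "move_arm", "kwargs": {"offset": [[0,0,0],[0,0,0],[0,0,0],[0,0,0],[0,0,0]], "twist": [[0,0,-0.14],[0,0,-0.14],[0,0,-0.14],[0,0,-0.14],[0,0,-0.14]], "grip": [1,1,1,1,1]}}

```text
time: 2.4
ee_pos: [0.4543, -0.1496, 0.2534]
tcp_rot: [180.0, 0.0, 73.0]
wrist_force: [0.1, -0.6, -0.2]
opening: 0.0853
grasp_force: 0.0
```

Run:
```python
from h import *
np.set_printoptions(precision=4,suppress=True)
p=shot("wrist"); save(p,"w1.png"); o=p["obs"]; print(o["q"],o["ee_pos"],o["tcp_rot"],o["time"])
Z=dict(dial_grip=.095,red_mark=.068,sampler=0,mouth=.058,pull_handle=.058)
for t,z in Z.items():
    for r in finder.pinpoint(p,t)[:2]: print(t,round(r["p"],2),np.array(r["position"]),at_z(p,r["position"],z))
```

```text
[-18.2241  -4.8137   0.2822  95.089   -0.0025  88.7429] [ 0.4543 -0.1496  0.2534] [179.9931   0.0027  73.033 ] 2.4
dial_grip 0.82 [305.  138.9] [ 0.4876 -0.1069  0.095 ]
dial_grip 0.72 [274.2 145.4] [ 0.4586 -0.1042  0.095 ]
sampler 0.82 [275.2  42.8] [ 0.4875 -0.0082  0.    ]
```

View pics/w1.png

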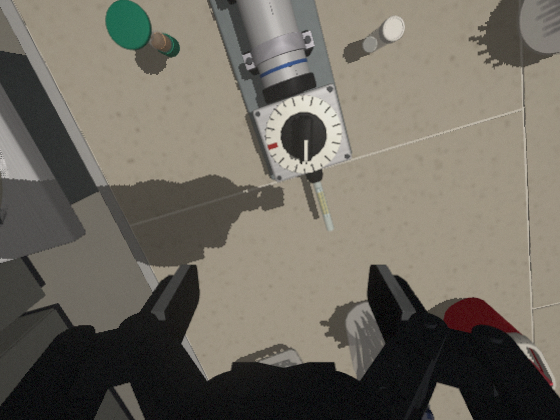

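Run:
```python
from h import *
np.set_printoptions(precision=4,suppress=True)
p=shot("wrist"); c=p["color"]; cv2.imwrite("pics/w2.png",cv2.resize(c[75:195,235:375],None,fx=5,fy=5,interpolation=2)[:,:,::-1])
red=(c[...,0].astype(int)>c[...,1]+60)&(np.indices(c.shape[:2])[0]<200); v,u=np.nonzero(red&(np.indices(c.shape[:2])[1]<300)); print(len(u),u.mean(),v.mean(),at_z(p,(u.mean(),v.mean()),.068))
# disc: white ellipse from threshold
for uv,z in [((305,140),.102),((306,162),.102),((275,43),0),((253,115),.066),((330,88),.066),((351,155),.066),((277,180),.066)]: print(uv,at_z(p,uv,z))
d=p["depth"]; print(d[130:165:5,304])
```

```text
990 281.9111111111111 131.4747474747475 [ 0.4688 -0.0968  0.068 ]
(305, 140) [ 0.4875 -0.1072  0.102 ]
(306, 162) [ 0.4828 -0.1267  0.102 ]
(275, 43) [ 0.4884 -0.0086  0.    ]
(253, 115) [ 0.4462 -0.0731  0.066 ]
(330, 88) [ 0.5253 -0.072   0.066 ]
(351, 155) [ 0.5299 -0.1412  0.066 ]
(277, 180) [ 0.4485 -0.1435  0.066 ]
[0.2644 0.266  0.2676 0.2684 0.2708 0.2726 0.2744]
```

View pics/w2.png

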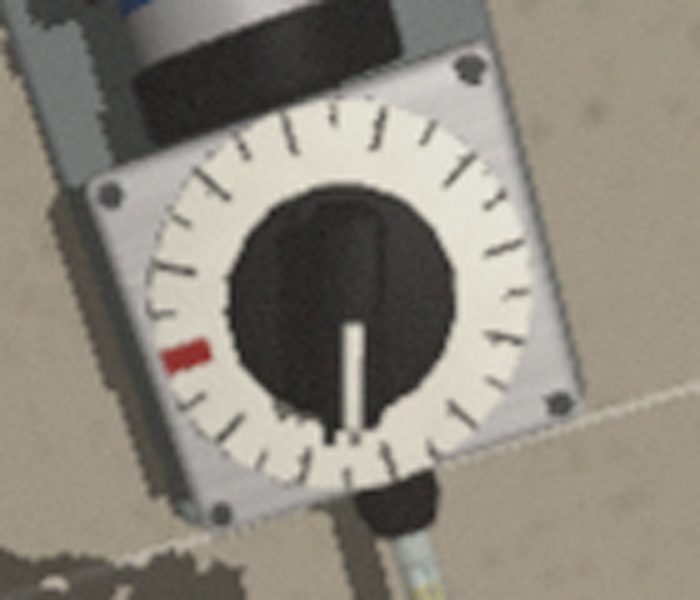

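Run:
```python
from h import *
np.set_printoptions(precision=4,suppress=True)
p=shot("wrist"); c=p["color"][75:195,235:375].astype(int)
# disc outline: whitish pixels, hull -> ellipse centre
m=((c.min(2)>190)&(c[...,0]-c[...,2]<45)).astype(np.uint8)
n,l,s,_=cv2.connectedComponentsWithStats(m); k=1+s[1:,4].argmax(); v,u=np.nonzero(l==k); hull=cv2.convexHull(np.stack([u,v],1).astype(np.int32))
W=np.array([at_z(p,h[0]+[235.,75.],.068)[:2] for h in hull]); (cc,r)=cv2.minEnclosingCircle((W*1000).astype(np.float32)); print("disc",s[k],cc,r)
C=np.array(cc)/1000
a=at_z(p,(305.6,140),.102)[:2]; b=at_z(p,(305.4,161.4),.102)[:2]; rm=at_z(p,(272.4,146.2),.068)[:2]
ang=lambda d:np.degrees(np.arctan2(d[1],d[0]))
print(a,b,"line",ang(b-a),"c-b",ang(b-C),np.linalg.norm(b-C),"red",rm,ang(rm-C),np.linalg.norm(rm-C))
for t in("timer","vial"):print(t,[ (r["p"],r["position"]) for r in finder.pinpoint(p,t)[:1]])
```

```text
disc [  33   13   74   84 1973] (490.70599365234375, -101.76821899414062) 43.12922668457031
[ 0.488  -0.1074] [ 0.4825 -0.126 ] line -106.58912723745473 c-b -108.8162230751201 0.025588752018518186 red [ 0.4552 -0.1078] -170.2997021039108 0.036048312958488
timer [(0.74, [168.0, 48.0])]
vial [(0.72, [366.6, 41.5])]
```

Request:
{"fn": "move_arm", "kwargs": {"offset": [[2.5,1,0],[2.5,0.9,0],[0,0,4],[0,0,4],[0,0,3]], "twist": [[0,0,0],[0,0,0],[0,0,0],[0,0,0],[0,0,0]], "grip": [0.6,0.6,0.6,0.6,0.6]}}

```text
time: 3.4
ee_pos: [0.4869, -0.1072, 0.1409]
tcp_rot: [-179.9, 0.0, 72.7]
wrist_force: [0.7, -0.4, -0.3]
opening: 0.0512
grasp_force: 0.0
```

Run:
```python
from h import *
np.set_printoptions(precision=4,suppress=True)
p=shot("wrist"); save(p,"w3.png"); o=p["obs"]; print(o["ee_pos"],o["tcp_rot"],o["opening"])
for r in finder.pinpoint(p,"dial_grip")[:2]: print(round(r["p"],2),np.array(r["position"]),at_z(p,r["position"],.095))
print(proj(p,[.4875,-.107,.095]))
```

```text
[ 0.4869 -0.1072  0.1409] [-179.9184    0.0076   72.6823] 0.05122746994338263
0.92 [287.1 242. ] [ 0.4885 -0.1069  0.095 ]
[285.6016 242.5286]
```

View pics/w3.png

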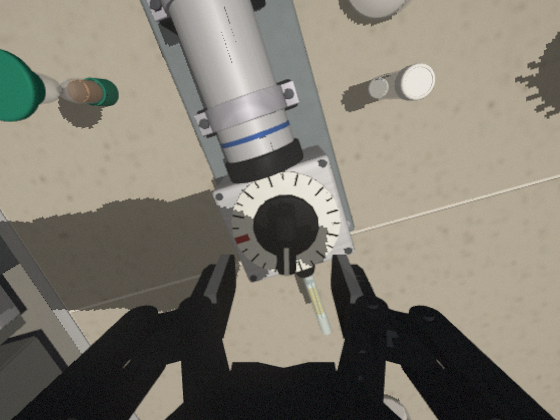

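Request:
{"fn": "move_arm", "kwargs": {"offset": [[0,0.1,2],[0,0,2.2],[0,0,0],[0,0,0],[0,0,0]], "twist": [[0,0,0],[0,0,0],[0,0,0],[0,0,0],[0,0,0]], "grip": [0.6,0.6,0,0,0], "force": 30}}

```text
time: 4.0
ee_pos: [0.4885, -0.1078, 0.1035]
tcp_rot: [179.9, -0.0, 72.7]
wrist_force: [-3.1, 0.5, 7.1]
opening: 0.0109
grasp_force: 33.2
```

Request:
{"fn": "move_arm", "kwargs": {"offset": [[0,0,0],[0,0,0],[0,0,0],[0,0,0]], "twist": [[0,0,0],[0,0,0],[0,0,0],[0,0,0]], "grip": [0,0,0,0]}}

```text
time: 4.4
ee_pos: [0.4886, -0.1078, 0.1035]
tcp_rot: [179.9, -0.0, 72.7]
wrist_force: [-4.5, 2.2, 6.2]
opening: 0.0117
grasp_force: 33.0
```

Request:
{"fn": "move_arm", "kwargs": {"offset": [[0,0,0],[0,0,0],[0,0,0],[0,0,0],[0,0,0]], "twist": [[0,0,0.12],[0,0,0.12],[0,0,0.12],[0,0,0.12],[0,0,0.12]], "grip": [0,0,0,0,0]}}

```text
time: 4.9
ee_pos: [0.4875, -0.1072, 0.1034]
tcp_rot: [-179.9, -0.0, 38.1]
wrist_force: [-12.0, 6.9, 10.1]
opening: 0.0111
grasp_force: 33.8
```

Request:
{"fn": "move_arm", "kwargs": {"offset": [[0,0,0],[0,0,0],[0,0,0],[0,0,0],[0,0,0]], "twist": [[0,0,0.12],[0,0,0.12],[0,0,0.12],[0,0,0.12],[0,0,0.12]], "grip": [0,0,0,0,0]}}

```text
time: 5.4
ee_pos: [0.487, -0.106, 0.1034]
tcp_rot: [-179.8, 0.1, 3.7]
wrist_force: [-14.0, 13.8, 13.9]
opening: 0.0108
grasp_force: 34.1
```

Request:
{"fn": "move_arm", "kwargs": {"offset": [[0,0,0],[0,0,0]], "twist": [[0,0,0.05],[0,0,0]], "grip": [0,0]}}

```text
time: 5.6
ee_pos: [0.4869, -0.1059, 0.1034]
tcp_rot: [-179.8, 0.1, 1.0]
wrist_force: [-13.9, 15.0, 14.6]
opening: 0.0113
grasp_force: 34.1
```

Request:
{"fn": "move_arm", "kwargs": {"offset": [[0,0,0],[0,0,0],[0,0,-4],[0,0,-5],[-2,0,-3]], "twist": [[0,0,0],[0,0,0],[0,0,0],[0,0,0],[0,0,0]], "grip": [0.4,0.4,0.4,0.4,0.4]}}

```text
time: 6.1
ee_pos: [0.4698, -0.1085, 0.2249]
tcp_rot: [179.9, -0.2, 1.1]
wrist_force: [0.7, -0.2, 0.1]
opening: 0.0345
grasp_force: 0.0
```

Request:
{"fn": "move_arm", "kwargs": {"offset": [[0,0,0],[0,0,0]], "twist": [[0,0,0],[0,0,0]], "grip": [0.6,0.6]}}

```text
time: 6.3
ee_pos: [0.4688, -0.1086, 0.2224]
tcp_rot: [180.0, -0.1, 1.1]
wrist_force: [-0.4, 0.5, -1.0]
opening: 0.0514
grasp_force: 0.0
```

Run:
```python
from h import *
np.set_printoptions(precision=4,suppress=True)
p=shot("wrist"); o=p["obs"]; print(o["ee_pos"],o["tcp_rot"],o["opening"])
uv=proj(p,[.487,-.106,.085]); print(uv); x,y=(uv-[70,60]).astype(int); print(x,y)
cv2.imwrite("pics/w4.png",cv2.resize(p["color"][max(y,0):y+120,max(x,0):x+140],None,fx=5,fy=5,interpolation=2)[:,:,::-1])
for t,z in dict(dial_grip=.095,red_mark=.068,mouth=.058,pull_handle=.058).items():
    for r in finder.pinpoint(p,t)[:1]: print(t,round(r["p"],2),np.array(r["position"]),at_z(p,r["position"],z))
```

```text
[ 0.4688 -0.1086  0.2224] [179.9538  -0.1492   1.052 ] 0.05141266003214195
[279.1365 179.1004]
209 119
dial_grip 0.78 [281.7 179.7] [ 0.489  -0.1083  0.095 ]
red_mark 0.56 [283.8 206.5] [ 0.4552 -0.1108  0.068 ]
mouth 0.68 [ 54.  171.3] [0.4841 0.113  0.058 ]
```

View pics/w4.png

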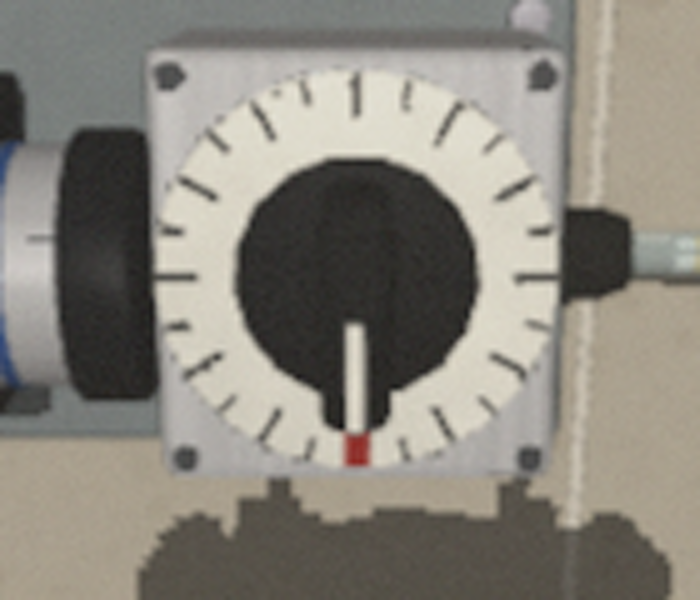

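Request:
{"fn": "move_arm", "kwargs": {"offset": [[0,-4.5,0],[0,-4.5,0],[0,-4.5,0],[0,-4.5,0],[0,-4.5,0]], "twist": [[0,0,0],[0,0,0],[0,0,0],[0,0,0],[0,0,0]], "grip": [0.6,0.6,0.6,0.6,0.6]}}

```text
time: 7.05
ee_pos: [0.4654, 0.058, 0.2219]
tcp_rot: [-177.4, 0.1, 5.7]
wrist_force: [0.4, -0.9, -0.0]
opening: 0.0512
grasp_force: 0.0
```

Request:
{"fn": "move_arm", "kwargs": {"offset": [[0,-4.5,0],[0,0,0],[0,0,0]], "twist": [[0,0,0],[0,0,0],[0,0,0]], "grip": [0.6,0.6,0.6]}}

```text
time: 7.35
ee_pos: [0.4645, 0.0765, 0.2242]
tcp_rot: [-176.4, 0.1, 7.4]
wrist_force: [0.4, 0.2, -0.4]
opening: 0.0514
grasp_force: 0.0
```

Run:
```python
from h import *
np.set_printoptions(precision=4,suppress=True)
p=shot("wrist"); o=p["obs"]; print(o["ee_pos"],o["tcp_rot"],o["opening"]); save(p,"w5.png")
for t,z in dict(mouth=.058,pull_handle=.058).items():
    for r in finder.pinpoint(p,t)[:1]: print(t,round(r["p"],2),np.array(r["position"]),at_z(p,r["position"],z))
```

```text
[0.4645 0.0765 0.2242] [-176.4396    0.1106    7.4194] 0.051447012197013586
mouth 0.75 [265.6 165.2] [0.4848 0.1059 0.058 ]
pull_handle 0.76 [197.7 160.3] [0.4801 0.1733 0.058 ]
```

View pics/w5.png

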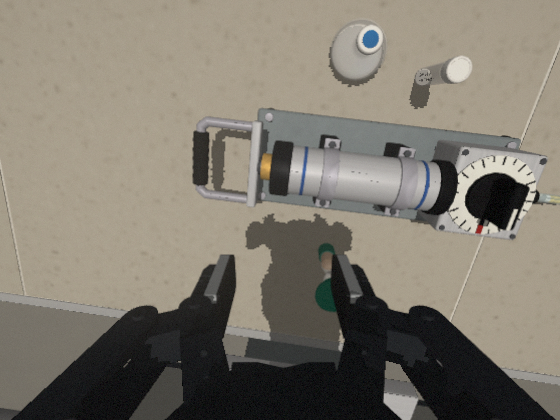

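Request:
{"fn": "move_arm", "kwargs": {"offset": [[0,0,0],[0,0,0],[0,0,0],[0,0,0],[0,0,0]], "twist": [[-0.062,0,0],[0,0,-0.145],[0,0,-0.145],[0,0,-0.145],[0,0,-0.145]], "grip": [0.6,0.6,0.6,0.6,0.6]}}

```text
time: 8.0
ee_pos: [0.4659, 0.067, 0.2247]
tcp_rot: [-179.6, -0.2, 41.6]
wrist_force: [-0.7, -1.2, 0.6]
opening: 0.0511
grasp_force: 0.0
```

Request:
{"fn": "move_arm", "kwargs": {"offset": [[0,0,0],[0,0,0],[0,0,0],[0,0,0],[0,0,0]], "twist": [[0,0,-0.145],[0,0,-0.145],[0,0,-0.145],[0,0,-0.145],[0,0,-0.145]], "grip": [0.6,0.6,0.6,0.6,0.6]}}

```text
time: 8.5
ee_pos: [0.4659, 0.067, 0.2247]
tcp_rot: [-179.8, -0.4, 83.1]
wrist_force: [0.4, 0.3, 0.3]
opening: 0.0513
grasp_force: 0.0
```

Request:
{"fn": "move_arm", "kwargs": {"offset": [[0,0,0],[0,0,0],[0,0,0],[0,0,0],[0,0,0]], "twist": [[0,0,-0.145],[0,0,-0.145],[0,0,-0.145],[0,0,-0.145],[0,0,-0.145]], "grip": [0.6,0.6,0.6,0.6,0.6]}}

```text
time: 9.0
ee_pos: [0.4659, 0.067, 0.2247]
tcp_rot: [179.9, -0.4, 124.7]
wrist_force: [-0.0, -0.3, -0.0]
opening: 0.0513
grasp_force: 0.0
```

Request:
{"fn": "move_arm", "kwargs": {"offset": [[0,0,0],[0,0,0],[0,0,0],[0,0,0],[0,0,0]], "twist": [[0,0,-0.145],[0,0,-0.145],[0,0,-0.145],[0,0,-0.145],[0,0,-0.145]], "grip": [0.6,0.6,0.6,0.6,0.6]}}

```text
time: 9.5
ee_pos: [0.4659, 0.067, 0.2247]
tcp_rot: [179.6, -0.2, 166.2]
wrist_force: [-0.5, 0.7, -0.8]
opening: 0.0512
grasp_force: 0.0
```

Request:
{"fn": "move_arm", "kwargs": {"offset": [[0,0,0],[0,0,0],[0,0,0]], "twist": [[0,0,-0.145],[0,0,-0.145],[0,0,0]], "grip": [0.6,0.6,0.6]}}

```text
time: 9.8
ee_pos: [0.4659, 0.0671, 0.2247]
tcp_rot: [179.6, -0.1, -177.4]
wrist_force: [-0.8, 0.1, -0.5]
opening: 0.0515
grasp_force: 0.0
```

Request:
{"fn": "move_arm", "kwargs": {"offset": [[-0.7,3.5,0],[-0.7,3.5,0],[-0.7,3.5,2],[0,0,4],[0,0,2.5]], "twist": [[0,0,0.01],[0,0,0.01],[0.005,0,0],[0,0,0],[0,0,0]], "grip": [0.6,0.6,0.6,0.6,0.6]}}

```text
time: 10.3
ee_pos: [0.4825, 0.1741, 0.1379]
tcp_rot: [179.9, -0.2, -178.8]
wrist_force: [-0.1, -0.1, -0.5]
opening: 0.0513
grasp_force: 0.0
```

Run:
```python
from h import *
np.set_printoptions(precision=4,suppress=True)
p=shot("wrist"); o=p["obs"]; print(o["ee_pos"],o["tcp_rot"],o["opening"],o["q"]); save(p,"w6.png")
for t,z in dict(mouth=.058,pull_handle=.058).items():
    for r in finder.pinpoint(p,t)[:1]: print(t,round(r["p"],2),np.array(r["position"]),at_z(p,r["position"],z))
print(proj(p,[.481,.173,.058]))
```

```text
[0.4825 0.1741 0.1379] [ 179.916    -0.2124 -178.8133] 0.05127428797015594 [19.766  -0.6379 -8.4648 82.3476  0.1473 18.5792]
mouth 0.95 [197.4 225.9] [0.4835 0.1104 0.058 ]
pull_handle 0.84 [276.1 226.7] [0.4831 0.1681 0.058 ]
[282.8452 224.2306]
```

View pics/w6.png

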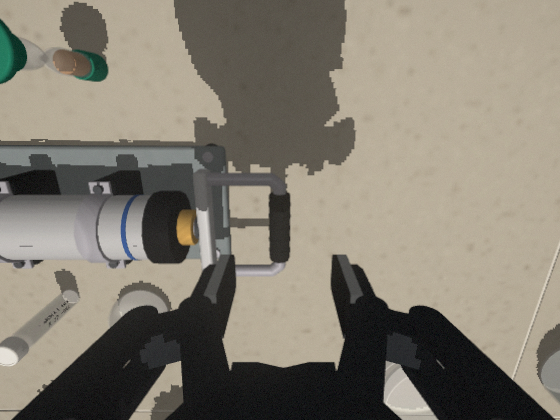

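Request:
{"fn": "move_arm", "kwargs": {"offset": [[0,-0.3,0],[0,0,3],[0,0,3],[0,0,1.9],[0,0,0]], "twist": [[0,0,0],[0,0,0],[0,0,0],[0,0,0],[0,0,0]], "grip": [0.5,0.5,0.5,0.5,0.5]}}

```text
time: 10.95
ee_pos: [0.4826, 0.1702, 0.0609]
tcp_rot: [179.9, -0.2, -178.7]
wrist_force: [1.1, -0.0, 0.5]
opening: 0.043
grasp_force: 0.0
```

Request:
{"fn": "move_arm", "kwargs": {"offset": [[0,0,0],[0,0,0],[0,0,0],[0,0,0],[0,0,0]], "twist": [[0,0,0],[0,0,0],[0,0,0],[0,0,0],[0,0,0]], "grip": [0,0,0,0,0], "force": 60}}

```text
time: 11.45
ee_pos: [0.4842, 0.1715, 0.064]
tcp_rot: [179.8, 0.1, -178.6]
wrist_force: [-1.3, 1.5, 7.3]
opening: 0.0128
grasp_force: 58.6
```

Request:
{"fn": "move_arm", "kwargs": {"offset": [[0,0.9,0],[0,0.9,0],[0,0.9,0],[0,0.9,0],[0,0.9,0]], "twist": [[0,0,0],[0,0,0],[0,0,0],[0,0,0],[0,0,0]], "grip": [0,0,0,0,0]}}

```text
time: 11.95
ee_pos: [0.4834, 0.2153, 0.064]
tcp_rot: [180.0, 0.1, -178.7]
wrist_force: [1.3, -8.7, 7.7]
opening: 0.0131
grasp_force: 58.8
```

Request:
{"fn": "move_arm", "kwargs": {"offset": [[0,0,0],[0,0,0]], "twist": [[0,0,0],[0,0,0]], "grip": [0,0]}}

```text
time: 12.15
ee_pos: [0.4834, 0.2154, 0.064]
tcp_rot: [179.9, 0.1, -178.6]
wrist_force: [0.7, -6.8, 7.7]
opening: 0.0133
grasp_force: 58.8
```

Run:
```python
from h import *
np.set_printoptions(precision=4,suppress=True)
p=shot("wrist"); o=p["obs"]; print(o["ee_pos"],o["wrist_force"]); uv=proj(p,[.483,.13,.058]); print(uv)
x,y=max(int(uv[0])-70,0),max(int(uv[1])-60,0); print(x,y)
cv2.imwrite("pics/w7.png",cv2.resize(p["color"][y:y+120,x:x+160],None,fx=5,fy=5,interpolation=2)[:,:,::-1])
for t,z in dict(mouth=.058,pull_handle=.058).items():
    for r in finder.pinpoint(p,t)[:1]: print(t,round(r["p"],2),np.array(r["position"]),at_z(p,r["position"],z))
```

```text
[0.4834 0.2154 0.064 ] [ 0.6999 -6.829   7.6569]
[112.3287 280.324 ]
42 220
mouth 0.7 [ 71.7 280.5] [0.4835 0.1101 0.058 ]
pull_handle 0.76 [281.5 286.5] [0.4848 0.2137 0.058 ]
```

View pics/w7.png

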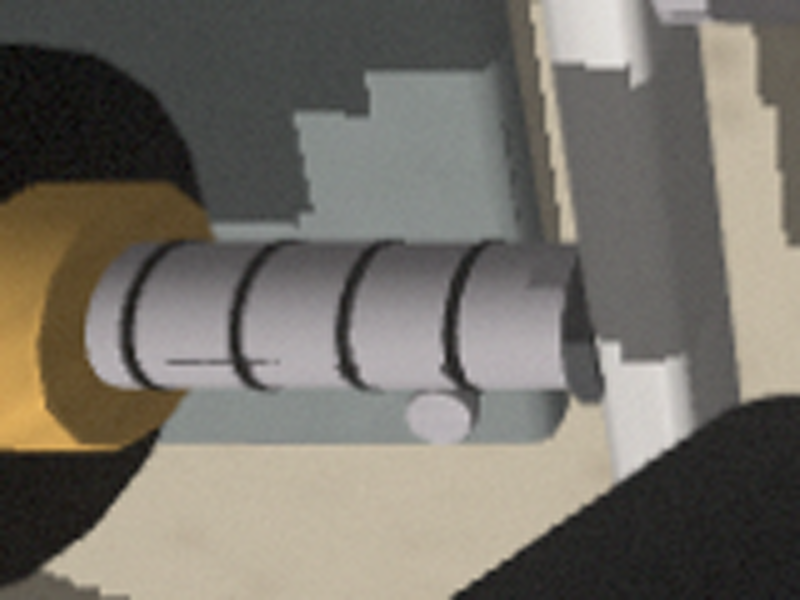

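Request:
{"fn": "move_arm", "kwargs": {"offset": [[0,0.3,0],[0,0.3,0],[0,0,0],[0,0,0],[0,0,0]], "twist": [[0,0,0],[0,0,0],[0,0,0],[0,0,0],[0,0,0]], "grip": [0,0,0,0,0]}}

```text
time: 12.8
ee_pos: [0.4833, 0.2211, 0.064]
tcp_rot: [179.9, 0.1, -178.7]
wrist_force: [1.6, -7.3, 7.7]
opening: 0.0129
grasp_force: 58.7
```

Request:
{"fn": "move_arm", "kwargs": {"offset": [[0,0,0],[0,0,0],[0,0,0]], "twist": [[0,0,0],[0,0,0],[0,0,0]], "grip": [0,0,0]}}

```text
time: 13.1
ee_pos: [0.4833, 0.2211, 0.064]
tcp_rot: [179.9, 0.1, -178.7]
wrist_force: [1.5, -7.6, 7.9]
opening: 0.013
grasp_force: 58.7
```

Run:
```python
from h import *
p=shot("wrist"); o=p["obs"]; print(o["ee_pos"],o["grasp_force"],o["wrist_force"])
uv=proj(p,[.483,.13,.058]); x,y=max(int(uv[0])-80,0),max(int(uv[1])-60,0)
cv2.imwrite("pics/w8.png",cv2.resize(p["color"][y:y+120,x:x+160],None,fx=5,fy=5,interpolation=2)[:,:,::-1])
```

```text
[0.48327663 0.22110027 0.06402134] 58.72017502784729 [ 1.45943782 -7.59650437  7.86301434]
```

View pics/w8.png

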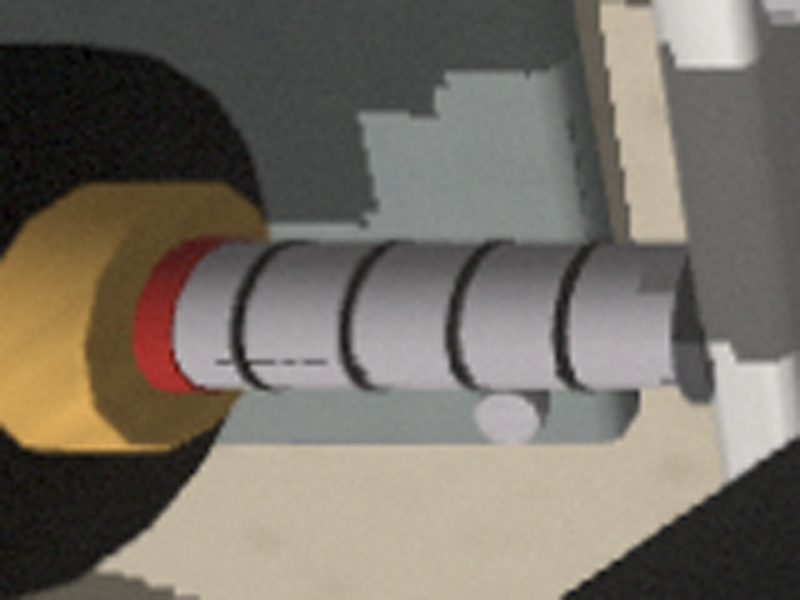

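The red ring is half out of the guide (crop columns 135–175, about 4 mm), so the rod is drawn about 50 mm. It is steady and held.

```bash
python3 -c "
from workcell import bot
print(bot.job_done())"
```

```text
the job is handed in; nothing more can be done
None
```

I set the valve pointer at the red mark and let the knob go, then drew the rod out about 50 mm until the red ring stood at the guide's mouth. The job is handed in with the handle still held there, the arm never went near the timer, flask or vial, and no verdict came back.

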